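# Clamp a laminated blank in the press, lever nuts in crisscross order

## Robot

A 7-joint arm with a two-finger parallel gripper is mounted at the origin on the work surface. World frame = base frame: x ahead of the robot, y to its left, z up, the work surface at z = 0. Lengths are in m, angles in rad, forces in N, time in s.
With the tool pointing down it reaches from about 0.4 to 0.85 m from the base axis. Payload 10.4 kg.
Tool frame: the origin (TCP) lies midway between the tips of the shut fingers; the grasp point (between the pads) lies 19 mm behind it (manip.hold_point_z is the distance from the TCP to the grasp point, in m); z points along the fingers, y is the line along which they close (so a half turn about z gives the same grasp; the last joint's range is limited). The gripper opens to 85 mm and grips with 20 to 120 N. Pads are 22 mm wide; open, the fingers measure 114 mm over their backs; the gripper's body (76 mm by 85 mm) begins 54 mm behind the grasp point. The pads swing forward as they close: fully open they stand 13 mm farther back than shut.
Start: joints at [-1.212, 0.332, -0.065, 1.46, 0.022, 1.35, -0.088], TCP at [0.233, 0.58, 0.231] pointing down, gripper open.
Joint ranges: [-2.6, 2.6], [-0.5, 2.12], [-1.47, 1.34], [0.16, 2.42], [-1.27, 4.41], [0.06, 2.06], [-2.6, 2.6]. Speed limits (rad/s): [2.22, 2.22, 2.79, 2.79, 3.14, 3.14, 3.14].

## Interface

Orientations are given as a unit quaternion [x, y, z, w].
In Python, from workcell import manip, eyes, job gives the robot as it stands.
- The arm moves only by the shell command python3 -m crank 'ROWS' [FORCE]. ROWS is JSON, a list that holds one entry, the list of rows, each a list of 7 numbers: the finger opening in cm, from 0 to 8.54, then the shift along the world's x, y, z in cm, then the turn, a rotation vector about the world's x, y, z in degrees. In form: [[[hand, x, y, z, ax, ay, az], ...]]. A call has 1 to 20 rows; each row shifts and turns the commanded pose from where the row before left it; what a row does not reach is not made up. A row lasts 1/8 s, in which the tool goes at most 62.5 mm and 10.7 degrees, less where a joint would pass 70% of its speed; a pose out of reach is approached as far as the arm can. A call with a gripper value outside its range is refused whole. The fingers move at their own pace and stop on an object; FORCE is the grip in N (left out, the last holds). Time passes only in rows, so rows that do not move let the fingers close. It gives the time, the measured TCP pose, the force, the opening and the grip force at its end, in the units of the state.
- manip.get_obs(): the state, without advancing time (a new reading comes with each control period).
- eyes.camera(name): name is "scene" or "top" or "wrist"; returns (picture, depth): 480x640x3 uint8, red, green, blue; 480x640 float32, m along the optical axis (not along the pixel's ray), 0 where there is no reading.
- eyes.camera_params(name): a dict with "fx", "fy", "cx", "cy" (pixels), "dist" ([k1, k2, p1, p2, k3] as OpenCV has them; the pictures are not rectified), "world_from_camera" (4x4, takes a point from camera to world coordinates); the wrist camera has in their place "hand_eye" (4x4, takes a point from camera to tool coordinates, whose origin is the TCP and whose axes are the flange's). Camera axes: x right, y down, z forward; pixel columns grow to the right and rows downward; lengths in m; the calibration is good to about 2 mm. A picture is of the moment at which its call begins: read the wrist's pose just before it. camera_params takes no time and is no camera call.
- job.hand_in(): hands the job in; it is judged then, once.
The state is a dict: "clock": time; "joint_pos": joint angles; "joint_velocities": joint speeds; "tau": joint torques, N m; "position": TCP position; "ee_rot": TCP orientation; "ft_force": force on the tool from outside, world axes, zero at the start; "torque": the same for the moment, N m; "grip_width": opening from 0.0 (shut) to 1.0 (fully open); "grasp_force": force on a finger pad.
Only numpy, scipy, OpenCV 4.12 (cv2) and the standard library are available. Lean on these libraries where they do the work, as an engineer would, in place of code of your own. Each camera call takes 0.05 s, during which the arm holds its last target. There are 200 camera calls.

## Task

Slide the laminated wood blank along its channel until its end is against the stop block, before tightening anything. Then tighten the press's four lever nuts clockwise in two passes, each pass in crisscross order (after the first nut, the one diagonally opposite, then the other two): in the first pass bring every nut to about half-way, in the second bring every nut fully to its end stop. Keep the blank against its stop, and leave the chisel, mallet and jar where they are.

Things in the scene. Friction and masses are not known exactly. Their poses are not given: they have to be found in the camera images.
- press: Low laminating press fixed to the bench: plywood base board 150 (x) x 270 (y) x 16 mm with a channel along the press's own y axis, a stop block at its -y end, a pressure plate over the middle and four lever nuts on studs at press x = +-42, y = +-72 mm. Origin: on the bench under the plate's centre, z up.
- stop_face (a point): Middle of the channel-side face of the dark wooden stop block (80 x 25 mm, top 54 mm above the bench), at press x = 0, y = -110 mm, 27 mm above the bench.
- plate_top (a point): Centre of the top of the fixed steel pressure plate, 124 (x) x 180 (y) x 14 mm, 54 mm above the bench; a rib 50 x 150 mm stands 6 mm higher along its middle.
- blank_mid (a point): Centre of the loose laminated wood blank, 60 (x) x 220 (y) x 22 mm, 0.25 kg, in the channel under the plate (underside 16, centre 27, top 38 mm above the bench). Its +y end sticks out too far; it slides along press y with light friction. Home, with its -y end against the stop, this point is at press x = 0, y = 0 (the +y end at y = +110 mm).
- nut1 (a joint): Turn of the lever nut at the press's +x +y corner, rad: grows clockwise seen from above, 0 = loose (lever towards press +y), 1.5 = fully tight, at its end stop (lever towards press +x). Half-way is 0.75. It stays where it is left; it needs about 4 N sideways at 55 mm from the pivot.
- nut1_pivot (a point): Point on the turning axis of nut1 at the lever's mid height, 65 mm above the bench. Round hub of 26 mm diameter, top 76 mm above the bench.
- nut1_knob (a point): Centre of the 20 mm black ball at the end of nut1's lever, 68 mm from the pivot, 65 mm above the bench. The lever is a straight steel bar 12 mm wide and 12 mm high between hub and ball.
- nut2 (a joint): Turn of the lever nut at the press's +x -y corner, rad: grows clockwise seen from above, 0 = loose (lever towards press +x), 1.5 = fully tight, at its end stop (lever towards press -y). Half-way is 0.75. It stays where it is left; it needs about 4 N sideways at 55 mm from the pivot.
- nut2_pivot (a point): Point on the turning axis of nut2 at the lever's mid height, 65 mm above the bench. Round hub of 26 mm diameter, top 76 mm above the bench.
- nut2_knob (a point): Centre of the 20 mm black ball at the end of nut2's lever, 68 mm from the pivot, 65 mm above the bench. The lever is a straight steel bar 12 mm wide and 12 mm high between hub and ball.
- nut3 (a joint): Turn of the lever nut at the press's -x -y corner, rad: grows clockwise seen from above, 0 = loose (lever towards press -y), 1.5 = fully tight, at its end stop (lever towards press -x). Half-way is 0.75. It stays where it is left; it needs about 4 N sideways at 55 mm from the pivot.
- nut3_pivot (a point): Point on the turning axis of nut3 at the lever's mid height, 65 mm above the bench. Round hub of 26 mm diameter, top 76 mm above the bench.
- nut3_knob (a point): Centre of the 20 mm black ball at the end of nut3's lever, 68 mm from the pivot, 65 mm above the bench. The lever is a straight steel bar 12 mm wide and 12 mm high between hub and ball.
- nut4 (a joint): Turn of the lever nut at the press's -x +y corner, rad: grows clockwise seen from above, 0 = loose (lever towards press -x), 1.5 = fully tight, at its end stop (lever towards press +y). Half-way is 0.75. It stays where it is left; it needs about 4 N sideways at 55 mm from the pivot.
- nut4_pivot (a point): Point on the turning axis of nut4 at the lever's mid height, 65 mm above the bench. Round hub of 26 mm diameter, top 76 mm above the bench.
- nut4_knob (a point): Centre of the 20 mm black ball at the end of nut4's lever, 68 mm from the pivot, 65 mm above the bench. The lever is a straight steel bar 12 mm wide and 12 mm high between hub and ball.
- chisel: Bystander: chisel lying on the bench, 247 mm long, wooden handle with red end; origin at the blade's root, blade along its +x.
- mallet: Bystander: wooden mallet lying on the bench, head 70 x 130 x 60 mm, handle along its +x to 170 mm; origin under the head.
- tin: Bystander: upright grey jar, 72 mm wide, 110 mm high; origin under its centre.
Things that resemble listed ones, but are neither listed nor needed, are in the scene too. What is shaped like the part that bears blank_mid but black or blue is not meant.

How it is judged:
By the outcome, as a careful person would: the job done as asked, in the order asked, and still so for the second after the job is handed in, with the robot touching nothing.
It also fails if it takes over 72 s, if anything falls off the work surface, if the arm or the gripper's body presses on something with over 40 N, if the wrist force passes 120 N, or if a joint passes its speed limit or range.

## Working session

There is one attempt and no reset: what is moved stays moved. The work goes in short steps, Python scripts to look and compute and a shell command to move; the robot and the scene stay as the last step left them, time stands still between calls to the robot, and variables do not carry over. Pictures are saved under pics/ and viewed, at most 10 in all, crops included, and the job is handed in when it is done.

```bash
mkdir -p pics; ls
python3 - <<'E'
from workcell import manip, eyes, job
import cv2,numpy as np
print(manip.get_obs())
for n in ("scene","top"):
    im,d=eyes.camera(n); cv2.imwrite(f"pics/{n}0.png",im[:,:,::-1]); np.savez(f"{n}0.npz",im=im,d=d)
    p=eyes.camera_params(n); print(n,{k:np.round(v,4).tolist() for k,v in p.items()})
E
```

```text
pics
{'clock': 0.0, 'joint_pos': array([-1.21162587,  0.33286553, -0.06470057,  1.4609317 ,  0.021606  ,
        1.34988005, -0.08850839]), 'joint_velocities': array([-0.00106394,  0.00127512,  0.0007668 ,  0.00052203, -0.00034804,
        0.00157481, -0.00230494]), 'tau': array([-1.53704721e-03, -6.25459743e+01,  4.82807925e-02, -3.91592252e+01,
        1.60921784e-02,  1.00479749e-02, -3.21215694e-07]), 'position': array([0.23272256, 0.57966346, 0.23052448]), 'ee_rot': array([ 1.89721078e-01,  9.81837782e-01, -6.87556490e-04, -9.76056950e-05]), 'ft_force': array([ 0.70324947,  0.03437691, -0.44260259]), 'torque': array([0.04536495, 0.00627063, 0.01087696]), 'grasp_force': 0.0, 'grip_width': 1.0025569074488574}
scene {'fx': 457.2504, 'fy': 457.2504, 'cx': 321.1619, 'cy': 243.7236, 'dist': [-0.0039, 0.0, 0.0, 0.0, 0.0], 'world_from_camera': [[0.7914, 0.3366, -0.5104, 1.0846], [0.6114, -0.4365, 0.6601, -0.7669], [-0.0006, -0.8344, -0.5512, 0.6283], [0.0, 0.0, 0.0, 1.0]]}
top {'fx': 542.5102, 'fy': 542.5102, 'cx': 310.2691, 'cy': 237.8073, 'dist': [0.0138, 0.0, 0.0, 0.0, 0.0], 'world_from_camera': [[-0.0033, -0.9772, 0.2125, 0.2202], [-1.0, 0.0022, -0.0053, -0.0501], [0.0047, -0.2125, -0.9772, 1.5563], [0.0, 0.0, 0.0, 1.0]]}
```

View pics/scene0.png

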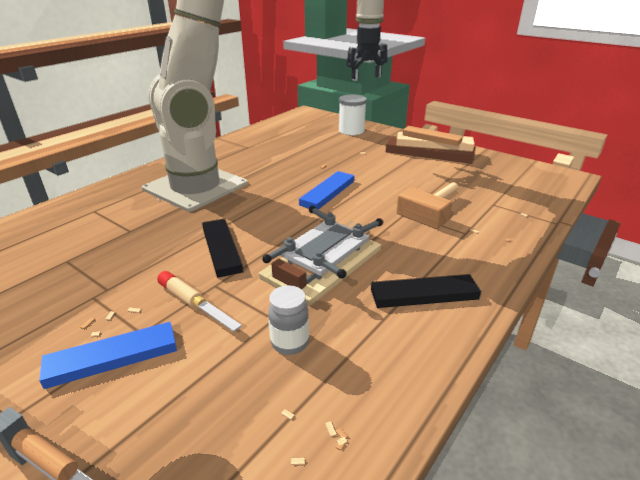

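View pics/top0.png

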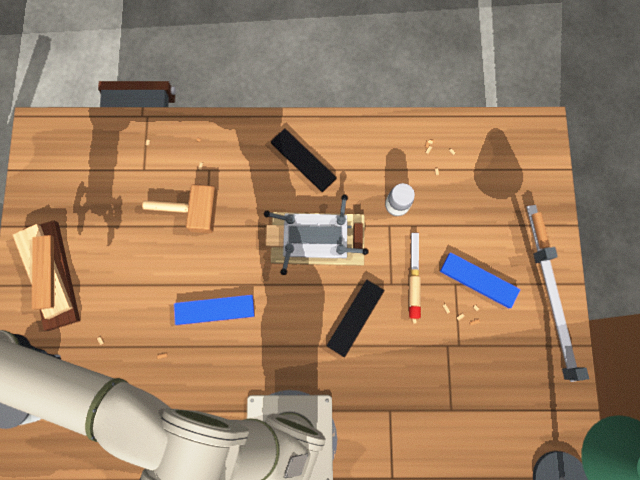

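The press is at top pixel (316,235), with the stop block to the right (358,235, world −y). The blank's light end sticks out left at (272,235, world +y). The other bars are decoys: black ones at top (303,160) and (355,318), blue ones at (214,310) and (480,280). The only wood-coloured one in the channel is the blank meant. I'll confirm it in an enlarged crop.

```bash
cat > h.py <<'E'
import numpy as np,cv2
from workcell import eyes
def ray(n,uv,P=None):
    p=P or eyes.camera_params(n); K=np.array([[p['fx'],0,p['cx']],[0,p['fy'],p['cy']],[0,0,1]])
    q=cv2.undistortPoints(np.array(uv,float).reshape(-1,1,2),K,np.array(p['dist'],float)).reshape(-1,2)
    T=np.array(p['world_from_camera']); d=np.c_[q,np.ones(len(q))]@T[:3,:3].T
    return T[:3,3],d
def plane(n,uv,z):
    o,d=ray(n,uv); return o+d*((z-o[2])/d[:,2])[:,None]
def tri(u1,u2):
    o,d=ray("top",[u1]);o2,d2=ray("scene",[u2]);d=d[0]/np.linalg.norm(d);e=d2[0]/np.linalg.norm(d2)
    s=np.linalg.lstsq(np.c_[d,-e],o2-o,rcond=None)[0]; a=o+s[0]*d;b=o2+s[1]*e
    return (a+b)/2,np.linalg.norm(a-b)
def blobs(im,x0,y0,x1,y1,thr,amin):
    g=im[y0:y1,x0:x1].max(2); m=(g<thr).astype(np.uint8)
    n,l,s,c=cv2.connectedComponentsWithStats(m)
    return [(np.round(c[i]+[x0,y0],2).tolist(),int(s[i,4])) for i in range(1,n) if s[i,4]>=amin]
E
python3 - <<'E'
from h import *
t=np.load('top0.npz')['im'];s=np.load('scene0.npz')['im']
a=cv2.resize(t[185:285,250:383],None,fx=6,fy=6,interpolation=cv2.INTER_CUBIC)[:, :798]
b=cv2.resize(s[195:305,250:390],None,fx=5,fy=5,interpolation=cv2.INTER_CUBIC)
cv2.imwrite('pics/tc.png',a[:,:,::-1]);cv2.imwrite('pics/sc.png',b[:,:,::-1])
for th in (40,60): print(th,blobs(t,255,190,375,282,th,4),'\n',blobs(s,255,195,390,300,th,4))
E
```

```text
40 [([344.0, 196.4], 15), ([266.29, 213.5], 24), ([364.79, 250.86], 14), ([283.15, 271.38], 26)] 
 [([310.86, 209.0], 14), ([379.41, 221.59], 17), ([266.73, 259.3], 33), ([341.87, 274.65], 31), ([380.87, 290.41], 295)]
60 [([321.6, 190.2], 5), ([344.0, 196.84], 19), ([266.58, 213.58], 33), ([287.25, 221.12], 8), ([354.0, 245.0], 5), ([364.82, 250.95], 22), ([283.41, 271.34], 32), ([366.8, 280.6], 5)] 
 [([311.19, 208.69], 26), ([379.44, 221.56], 25), ([266.73, 258.43], 51), ([341.22, 273.69], 55), ([380.84, 290.3], 312)]
```

View pics/tc.png

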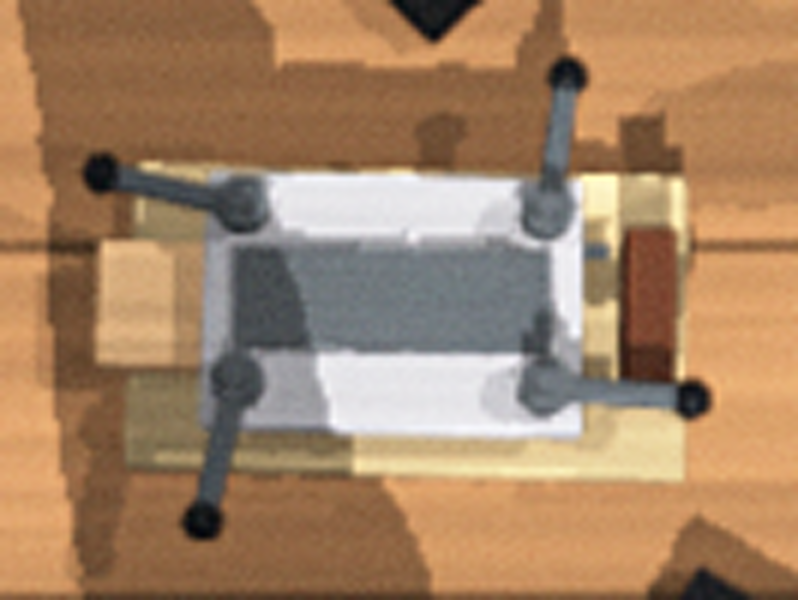

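View pics/sc.png

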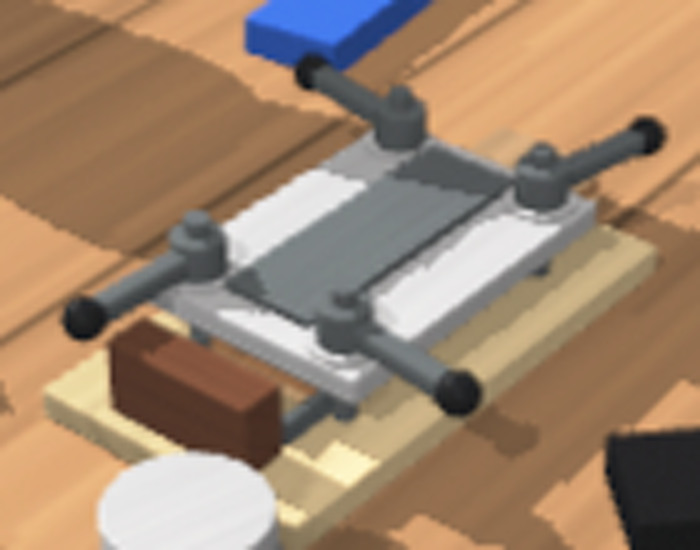

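The crops show a wood-coloured blank end at crop (97–200, 240–365). The four black knobs are unambiguous, and the levers start slightly clockwise of zero.

Run:
```python
from h import *
T=lambda x,y:(250+(x+.5)/6-.5,185+(y+.5)/6-.5); S=lambda x,y:(250+(x+.5)/5-.5,195+(y+.5)/5-.5)
r=lambda a:np.round(np.array(a)*1000,1).tolist()
kn=[((266.6,213.6),(379.44,221.6)),((344,196.7),(341.3,273.5)),((364.8,250.95),(266.7,258.6)),((283.4,271.3),(311.2,208.8))]
hb=[((242,200),(543,152)),((546,203),(346,297)),((545,385),(197,217)),((238,376),(402,95))]
H=[]
for i in range(4):
    k,e=tri(*kn[i]); h,e2=tri(T(*hb[i][0]),S(*hb[i][1])); hp=plane("top",[T(*hb[i][0])],.078)[0]; H.append(hp)
    kp=plane("top",[kn[i][0]],.065)[0]
    print(i+1,'knob',r(k),r(e),r(kp),'hub',r(h),r(e2),r(hp),'len',r(np.linalg.norm(kp[:2]-hp[:2])))
H=np.array(H);
pc=plane("top",[T(213,172),T(585,176),T(581,437),T(200,428)],.054)
print('plate',r(pc),r(pc.mean(0)))
be=plane("top",[T(100,241),T(95,364)],.038);print('blank end',r(be))
print('blank tri',r(tri(T(97,302),T(97,302))[0]) if 0 else '')
st=plane("top",[T(626,228),T(674,229),T(672,347),T(622,347)],.054);print('stop',r(st))
c=pc.mean(0);v=(pc[0]+pc[3]-pc[1]-pc[2])[:2];u=(pc[0]+pc[1]-pc[2]-pc[3])[:2]
print('yaw from y',np.degrees(np.arctan2(-v[0],v[1])),'from x',np.degrees(np.arctan2(u[1],u[0])))
hv=(H[0]+H[3]-H[1]-H[2])[:2];hu=(H[0]+H[1]-H[2]-H[3])[:2]
print('hubs c',r(H.mean(0)),np.degrees(np.arctan2(-hv[0],hv[1])),np.degrees(np.arctan2(hu[1],hu[0])),r([np.hypot(*hv)/2,np.hypot(*hu)/2]))
d=np.load('top0.npz')['d'];q=lambda x,y:d[int(round(T(x,y)[1])),int(round(T(x,y)[0]))]
from workcell import eyes
for nm,p in dict(blank=(130,300),stop=(648,290),plate=(420,210),bench=(420,90)).items():
    o,dd=ray("top",[T(*p)]);print(nm,r((o+dd[0]*q(*p))))
```

```text
1 knob [615.8, 66.2, 66.7] 2.7 [615.1, 65.5, 65.0] hub [598.7, -0.6, 82.9] 2.3 [599.0, -1.2, 78.0] len 68.6
2 knob [663.9, -155.3, 66.3] 0.9 [664.6, -155.2, 65.0] hub [596.7, -143.7, 79.5] 0.5 [597.2, -143.6, 78.0] len 68.3
3 knob [506.8, -210.2, 65.9] 1.4 [506.5, -210.8, 65.0] hub [509.9, -140.8, 83.9] 1.8 [510.4, -141.8, 78.0] len 69.1
4 knob [448.6, 16.0, 67.6] 1.5 [449.5, 16.6, 65.0] hub [515.3, 1.3, 83.1] 3.6 [514.9, 0.3, 78.0] len 67.4
plate [[618.9, 13.5, 54.0], [616.6, -163.9, 54.0], [490.2, -159.8, 54.0], [494.9, 18.8, 54.0]] [555.2, -72.9, 54.0]
blank end [[589.1, 68.1, 38.0], [528.9, 69.7, 38.0]]
blank tri 
stop [[591.0, -183.0, 54.0], [590.5, -205.8, 54.0], [533.2, -203.5, 54.0], [533.2, -179.9, 54.0]]
yaw from y -1.1358123617181672 from x -2.14866603742649
hubs c [555.4, -71.6, 78.0] -1.2747896427636294 -1.086293712205149 [142.3, 85.5]
blank [558.7, 53.0, 43.9]
stop [560.9, -192.8, 53.3]
plate [600.9, -85.2, 50.6]
bench [676.3, -86.9, -3.7]
```

```bash
python3 -m crank '[[[0,2.7,-3.9,0,0,0,1.7],[0,2.7,-3.9,0,0,0,1.7],[0,2.7,-3.9,0,0,0,1.7],[0,2.7,-3.9,0,0,0,1.7],[0,2.7,-3.9,0,0,0,1.7],[0,2.7,-3.9,0,0,0,1.7],[0,2.7,-3.9,0,0,0,1.7],[0,2.7,-3.9,0,0,0,1.7],[0,2.7,-3.9,0,0,0,1.7],[0,2.7,-3.9,0,0,0,1.7],[0,2.7,-3.9,0,0,0,1.7],[0,2.7,-3.9,0,0,0,1.7],[0,0,0,0,0,0,0]]]' 40
```

```text
clock: 1.72
position: [0.5581, 0.1077, 0.2309]
ee_rot: [0.016, 1.0, -0.001, -0.0]
ft_force: [0.5, 0.1, -1.1]
grip_width: -0.001
grasp_force: 0.0
```

```bash
cat >> h.py <<'E'
from scipy.spatial.transform import Rotation as R
from workcell import manip
def wrist(name):
    o=manip.get_obs(); im,d=eyes.camera("wrist"); p=dict(eyes.camera_params("wrist"))
    W=np.eye(4); W[:3,:3]=R.from_quat(o['ee_rot']).as_matrix(); W[:3,3]=o['position']
    p['world_from_camera']=W@np.array(p['hand_eye']); cv2.imwrite(f'pics/{name}.png',im[:,:,::-1]); np.savez(name+'.npz',im=im,d=d,p=p)
    return im,d,p
def wplane(p,uv,z):
    o,d=ray("",uv,p); return o+d*((z-o[2])/d[:,2])[:,None]
E
python3 - <<'E'
from h import *
im,d,p=wrist('w1'); print(np.round(p['world_from_camera'],3))
E
```

```text
[[ 0.033  0.964  0.264  0.491]
 [ 0.999 -0.032 -0.01   0.11 ]
 [-0.001  0.264 -0.965  0.373]
 [ 0.     0.     0.     1.   ]]
```

View pics/w1.png

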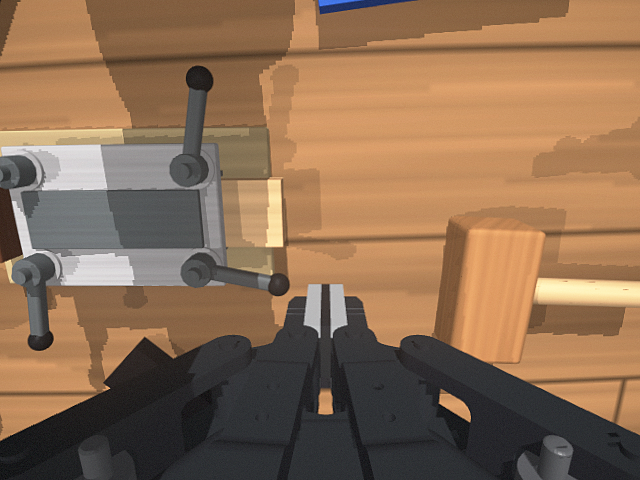

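Run:
```python
from h import *
z=np.load('w1.npz',allow_pickle=True); p=z['p'].item(); r=lambda a:np.round(np.array(a)*1000,1).tolist()
print('knob4,1,2',r(wplane(p,[(199,79),(278.5,285),(40,340)],.065)),'hubtop4,1',r(wplane(p,[(183,168),(197,269)],.08)))
print('blank end',r(wplane(p,[(283,178),(284,247)],.038)),'plate +y corners',r(wplane(p,[(217,143),(224,286)],.054)))
def tri2(u1,u2):
    o,d=ray("top",[u1]);o2,d2=ray("",[u2],p);s=np.linalg.lstsq(np.c_[d[0],-d2[0]],o2-o,rcond=None)[0];return (o+s[0]*d[0]+o2+s[1]*d2[0])/2
T=lambda x,y:(250+(x+.5)/6-.5,185+(y+.5)/6-.5)
print('tri blank',r(tri2(T(100,241),(283,178+0))),r(tri2(T(100,241),(284,247))),r(tri2(T(95,364),(283,178))),'knob4',r(tri2((283.4,271.3),(199,79))),'knob1',r(tri2((266.6,213.6),(278.5,285))))
```

```text
knob4,1,2 [[447.8, 16.6, 65.0], [614.3, 65.6, 65.0], [661.7, -155.8, 65.0]] hubtop4,1 [[512.0, 2.0, 80.0], [592.5, 2.9, 80.0]]
blank end [[526.6, 72.1, 38.0], [588.6, 69.1, 38.0]] plate +y corners [[495.1, 22.4, 54.0], [618.2, 15.6, 54.0]]
tri blank [533.5, 72.1, 175.7] [590.3, 68.5, 32.7] [528.6, 70.8, 32.7] knob4 [448.6, 16.9, 67.5] knob1 [615.4, 65.5, 63.1]
```

```bash
python3 -m crank '[[[0,0,0,-5,0,0,0],[0,0,0,-5,0,0,0],[0,0,0,-5,0,0,0],[0,0,0,-4,0,0,0],[0,0,0,-1.3,0,0,0],[0,0,-1,0,0,0,0],[0,0,-1,0,0,0,0],[0,0,-0.5,0,0,0,0],[0,0,-0.5,0,0,0,0],[0,0,-0.5,0,0,0,0],[0,0,-0.5,0,0,0,0],[0,0,-0.5,0,0,0,0],[0,0,0,0,0,0,0]]]'; python3 -m crank '[[[0,0,-0.2,0,0,0,0],[0,0,-0.2,0,0,0,0],[0,0,-0.2,0,0,0,0],[0,0,0,0,0,0,0]]]'
```

```text
clock: 3.4
position: [0.5573, 0.0669, 0.0288]
ee_rot: [0.013, 1.0, 0.0, 0.0]
ft_force: [0.1, 2.3, 5.2]
grip_width: 0.003
grasp_force: 2.2
clock: 3.9
position: [0.5573, 0.0615, 0.0288]
ee_rot: [0.013, 1.0, 0.0, 0.0]
ft_force: [0.4, 4.7, 6.0]
grip_width: 0.001
grasp_force: 3.1
```

```bash
python3 -m crank '[[[0,0,-0.2,0,0,0,0],[0,0,-0.2,0,0,0,0],[0,0,-0.2,0,0,0,0],[0,0,0,0,0,0,0]]]';  python3 -m crank '[[[0,0,-0.2,0,0,0,0],[0,0,-0.2,0,0,0,0],[0,0,0,0,0,0,0]]]'
```

```text
clock: 4.4
position: [0.5573, 0.0555, 0.0288]
ee_rot: [0.013, 1.0, 0.0, 0.0]
ft_force: [1.8, 3.7, 5.3]
grip_width: 0.0
grasp_force: 3.1
clock: 4.78
position: [0.5573, 0.0515, 0.0288]
ee_rot: [0.013, 1.0, 0.0, 0.0]
ft_force: [-1.0, 4.9, 4.5]
grip_width: -0.003
grasp_force: 3.2
```

```bash
python3 -m crank '[[[0,0,-0.2,0,0,0,0],[0,0,0,0,0,0,0]]]';  python3 -m crank '[[[0,0,-0.2,0,0,0,0],[0,0,0,0,0,0,0]]]'
```

```text
clock: 5.03
position: [0.5573, 0.0499, 0.0288]
ee_rot: [0.012, 1.0, 0.001, 0.0]
ft_force: [0.1, 4.8, 5.3]
grip_width: 0.002
grasp_force: 3.7
clock: 5.28
position: [0.5573, 0.0496, 0.0289]
ee_rot: [0.012, 1.0, 0.001, 0.0]
ft_force: [-0.2, 10.8, 4.5]
grip_width: -0.001
grasp_force: 6.0
```

```bash
python3 -m crank '[[[0,0,-0.2,0,0,0,0],[0,0,0,0,0,0,0]]]';  python3 -m crank '[[[0,0,0.6,0,0,0,0],[0,0,1.6,0,0,0,0],[0,0,0,3.3,0,0,0],[0,3.1,-1.4,0,0,0,0],[0,0,0,0,0,0,0]]]'
python3 - <<'E'
from h import *
print(manip.get_obs()['position'],manip.get_obs()['ft_force']); wrist('w2')
E
```

```text
clock: 5.52
position: [0.5573, 0.0494, 0.0289]
ee_rot: [0.011, 1.0, 0.002, 0.001]
ft_force: [-0.8, 15.8, 4.5]
grip_width: -0.0
grasp_force: 8.4
clock: 6.15
position: [0.5892, 0.0517, 0.0614]
ee_rot: [0.014, 1.0, -0.001, 0.0]
ft_force: [0.2, 0.4, 0.1]
grip_width: -0.0
grasp_force: 0.0
[0.58916555 0.05173651 0.06136632] [0.20148295 0.37996041 0.09353927]
```

View pics/w2.png

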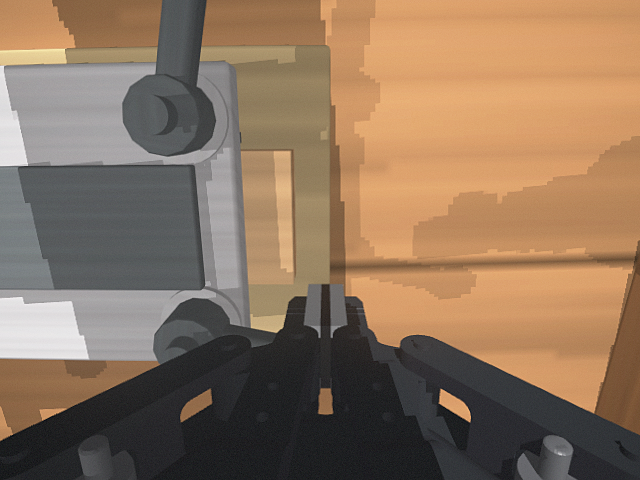

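The blank's end is now well inside the board (edge at px x≈294). The contact force rose to 15.8 N with no further motion, so it is against the stop. Now nut1, first pass.

```bash
python3 -m crank '[[[0,0.4,0,0,0,0,0],[0,0.4,0,0,0,0,0],[0,0.4,0,0,0,0,0],[0,0.4,0,0,0,0,0],[0,0.4,0,0,0,0,0],[0,0.4,0,0,0,0,0],[0,0.4,0,0,0,0,0],[0,0,0,0,0,0,0]]]'; python3 -m crank '[[[0,0.4,0,0,0,0,0],[0,0,0,0,0,0,0]]]'
python3 - <<'E'
from h import *
im,d=eyes.camera("top"); print(manip.get_obs()['position']); print(blobs(im,255,185,375,282,50,8))
E
```

```text
clock: 7.2
position: [0.6151, 0.0531, 0.0608]
ee_rot: [0.013, 1.0, -0.0, -0.001]
ft_force: [-4.5, 0.5, -0.4]
grip_width: 0.004
grasp_force: 1.6
clock: 7.45
position: [0.6194, 0.0532, 0.061]
ee_rot: [0.013, 1.0, 0.0, -0.001]
ft_force: [-4.6, 0.5, -0.3]
grip_width: -0.003
grasp_force: 1.7
[0.61936092 0.05320797 0.06103493]
[([321.9, 186.86], 50), ([344.06, 196.65], 17), ([286.12, 208.0], 32), ([364.82, 250.95], 22), ([284.2, 271.5], 20)]
```

```bash
python3 -m crank '[[[0,0.2,0,0,0,0,0],[0,0,0,0,0,0,0],[0,-1,0.3,0,0,0,0],[0,0,0,3,0,0,0],[0,0,0,3,0,0,0],[0,-3,-3,0,0,0,0],[0,-3.5,-5,0,0,0,0],[0,-3.5,-5,0,0,0,0],[0,0,-5,0,0,0,0],[0,0,0,0,0,0,0]]]'
cat > k.py <<'E'
from h import *
import sys
# press: centre (.5553,-.072), yaw -1.3deg ; nut angles from knob pixels of top and scene camera, plane z=.065
a=np.radians(-1.3); X=np.array([np.cos(a),np.sin(a)]); Y=np.array([-np.sin(a),np.cos(a)]); C0=np.array([.5553,-.072])
N={1:(C0+.042*X+.072*Y,Y,X),2:(C0+.042*X-.072*Y,X,-Y),3:(C0-.042*X-.072*Y,-Y,-X),4:(C0-.042*X+.072*Y,-X,Y)}
for n,box in (("top",(255,185,380,282)),("scene",(250,190,395,310))):
    im,d=eyes.camera(n); cv2.imwrite(f'pics/last_{n}.png',im[:,:,::-1])
    for c,s in blobs(im,*box,50,8):
        if s>70: continue
        w=plane(n,[c],.065)[0][:2]
        for i,(pv,L,Cw) in N.items():
            v=w-pv
            if abs(np.hypot(*v)-.068)<.006: print(n,i,'ang %.2f'%np.arctan2(v@Cw,v@L),'r %.0f'%(1000*np.hypot(*v)),c,s)
print(manip.get_obs()['position'].round(4),manip.get_obs()['ft_force'].round(1))
E
python3 k.py
```

```text
clock: 8.75
position: [0.5114, -0.1283, 0.1222]
ee_rot: [0.016, 1.0, -0.001, 0.001]
ft_force: [0.6, 0.7, 1.4]
grip_width: 0.0
grasp_force: 0.0
top 1 ang 0.69 r 69 [271.82, 203.71] 17
top 3 ang 0.06 r 68 [364.71, 251.0] 21
top 4 ang 0.21 r 68 [283.35, 271.39] 31
scene 4 ang 0.23 r 73 [311.12, 208.71] 17
scene 1 ang 0.69 r 70 [386.2, 228.68] 25
scene 3 ang 0.06 r 66 [266.63, 258.67] 46
scene 2 ang 0.12 r 67 [341.02, 273.36] 55
[ 0.5122 -0.1239  0.1218] [-0.2  0.7  0.3]
```

```bash
python3 -m crank '[[[0,1.8,-5,0,0,0,0],[0,0,-2.3,0,0,0,0],[0,0,0,-3,0,0,0],[0,0,0,-3.1,0,0,0],[0,0,0,0,0,0,0]]]'
python3 - <<'E'
from h import *
print(plane("top",[(402,192),(389,192),(415,192)],.11),plane("scene",[(288,298)],.11),plane("top",[(398,212)],.0))
E
```

```text
clock: 9.48
position: [0.5289, -0.195, 0.0585]
ee_rot: [0.012, 1.0, 0.001, -0.002]
ft_force: [-0.6, 0.4, 1.2]
grip_width: -0.002
grasp_force: 0.0
[[ 0.66444383 -0.31347801  0.11      ]
 [ 0.66452437 -0.27733244  0.11      ]
 [ 0.6643612  -0.34961985  0.11      ]] [[ 0.66383892 -0.31739775  0.11      ]] [[ 0.63639633 -0.31922704  0.        ]]
```

```bash
python3 -m crank '[[[0,0,0,0.1,0,0,0],[0,-0.5,0,0,0,0,0],[0,-0.5,0,0,0,0,0],[0,-0.5,0,0,0,0,0],[0,-0.5,0,0,0,0,0],[0,-0.5,0,0,0,0,0],[0,-0.5,0,0,0,0,0],[0,-0.5,0,0,0,0,0],[0,0,0,0,0,0,0]]]'; python3 -m crank '[[[0,-0.4,0,0,0,0,0],[0,-0.4,0,0,0,0,0],[0,0,0,0,0,0,0]]]'; python3 k.py
```

```text
clock: 10.6
position: [0.4957, -0.1971, 0.0624]
ee_rot: [0.013, 1.0, -0.0, 0.001]
ft_force: [3.9, -1.2, 1.9]
grip_width: -0.001
grasp_force: 1.6
clock: 10.98
position: [0.4875, -0.1972, 0.062]
ee_rot: [0.013, 1.0, -0.0, 0.001]
ft_force: [5.2, -0.1, 2.9]
grip_width: -0.001
grasp_force: 1.9
top 2 ang 0.13 r 70 [344.11, 196.72] 18
top 1 ang 0.70 r 69 [271.81, 203.62] 16
top 4 ang 0.21 r 68 [283.5, 271.5] 32
scene 4 ang 0.22 r 71 [311.18, 209.0] 22
scene 1 ang 0.70 r 70 [386.24, 228.72] 25
scene 2 ang 0.13 r 68 [341.33, 273.79] 48
[ 0.4874 -0.1971  0.0618] [ 4.6 -1.   2.5]
```

```bash
python3 -m crank '[[[0,-0.15,0,0,0,0,0],[0,0,0,0,0,0,0],[0,1,-0.3,0,0,0,0],[0,0,0,3,0,0,0],[0,0,0,3,0,0,0],[0,5.1,2.3,0,0,0,0],[0,5.1,2.3,0,0,0,0],[0,5.1,2.5,0,0,0,0],[0,0,0,0,0,0,0]]]'; python3 k.py
```

```text
clock: 12.2
position: [0.6504, -0.1248, 0.1188]
ee_rot: [0.01, 1.0, 0.001, -0.002]
ft_force: [-0.7, -0.9, 0.1]
grip_width: 0.003
grasp_force: 0.0
top 1 ang 0.69 r 69 [271.79, 203.74] 19
top 3 ang 0.75 r 68 [358.21, 265.79] 24
scene 4 ang 0.23 r 73 [311.12, 208.71] 17
scene 1 ang 0.68 r 71 [386.29, 228.45] 31
scene 3 ang 0.75 r 67 [258.3, 248.24] 37
scene 2 ang 0.12 r 69 [341.5, 273.76] 46
[ 0.6477 -0.1291  0.1198] [ 0.4 -0.5 -0.4]
```

```bash
python3 -m crank '[[[0,0.2,0,-3,0,0,0],[0,0,0,-2.9,0,0,0],[0,0,0,0,0,0,0],[0,0,-0.5,0,0,0,0],[0,0,-0.5,0,0,0,0],[0,0,-0.5,0,0,0,0],[0,0,-0.5,0,0,0,0],[0,0,-0.5,0,0,0,0],[0,0,-0.5,0,0,0,0],[0,0,-0.5,0,0,0,0],[0,0,0,0,0,0,0]]]'; python3 -m crank '[[[0,0,-0.4,0,0,0,0],[0,0,0,0,0,0,0]]]'; python3 k.py
```

```text
clock: 13.68
position: [0.6501, -0.1624, 0.064]
ee_rot: [0.013, 1.0, 0.002, -0.0]
ft_force: [-7.7, 7.6, 8.2]
grip_width: 0.0
grasp_force: 7.8
clock: 13.92
position: [0.6506, -0.1665, 0.064]
ee_rot: [0.013, 1.0, 0.001, 0.0]
ft_force: [-4.3, 7.8, 6.2]
grip_width: 0.002
grasp_force: 5.9
top 1 ang 0.69 r 69 [271.67, 203.67] 18
top 3 ang 0.75 r 68 [358.29, 265.75] 24
scene 4 ang 0.23 r 73 [311.12, 208.71] 17
scene 1 ang 0.68 r 71 [386.37, 228.5] 30
scene 3 ang 0.75 r 67 [258.3, 248.24] 37
[ 0.6506 -0.1665  0.064 ] [-3.4  7.1  6.1]
```

```bash
python3 -m crank '[[[0,0,-0.4,0,0,0,0],[0,0,0,0,0,0,0],[0,0.3,1,0,0,0,0],[0,0,0,3,0,0,0],[0,0,0,2.8,0,0,0],[0,-4.7,3.75,0,0,0,0],[0,-4.7,3.75,0,0,0,0],[0,-4.7,3.75,0,0,0,0],[0,-4.7,3.75,0,0,0,0],[0,0,0,0,0,0,0]]]'; python3 k.py
```

```text
clock: 15.28
position: [0.463, -0.0093, 0.1208]
ee_rot: [0.011, 1.0, 0.001, 0.0]
ft_force: [0.0, -0.7, 0.5]
grip_width: -0.0
grasp_force: 0.0
top 2 ang 0.70 r 69 [356.58, 202.53] 19
top 1 ang 0.69 r 69 [271.8, 203.85] 20
top 3 ang 0.75 r 67 [358.17, 265.7] 23
scene 4 ang 0.23 r 73 [311.12, 208.71] 17
scene 1 ang 0.68 r 70 [386.07, 228.48] 27
scene 3 ang 0.75 r 67 [258.3, 248.24] 37
scene 2 ang 0.68 r 68 [324.98, 278.88] 50
[ 0.4661 -0.0118  0.1214] [ 0.2 -0.6  0.5]
```

```bash
python3 -m crank '[[[0,0,0,-3,0,0,0],[0,0,0,-3,0,0,0],[0,0,0,0,0,0,0],[0,-0.1,0.5,0,0,0,0],[0,-0.1,0.5,0,0,0,0],[0,-0.1,0.5,0,0,0,0],[0,-0.1,0.5,0,0,0,0],[0,-0.1,0.5,0,0,0,0],[0,-0.1,0.5,0,0,0,0],[0,0,0.4,0,0,0,0],[0,0,0,0,0,0,0]]]'; python3 -m crank '[[[0,0,0.3,0,0,0,0],[0,0,0,0,0,0,0]]]'; python3 k.py
```

```text
clock: 16.75
position: [0.4602, 0.022, 0.0614]
ee_rot: [0.013, 1.0, 0.0, 0.001]
ft_force: [0.1, -3.8, 2.8]
grip_width: 0.005
grasp_force: 1.5
clock: 17.0
position: [0.4596, 0.0251, 0.0607]
ee_rot: [0.013, 1.0, 0.0, 0.0]
ft_force: [-0.0, -3.1, 2.9]
grip_width: -0.001
grasp_force: 1.8
top 1 ang 0.69 r 69 [271.67, 203.79] 24
top 2 ang 0.70 r 69 [356.56, 202.56] 16
top 3 ang 0.75 r 68 [358.33, 265.9] 21
scene 1 ang 0.67 r 70 [386.07, 228.36] 28
scene 3 ang 0.75 r 67 [258.3, 248.24] 37
scene 2 ang 0.68 r 68 [324.98, 278.88] 50
[0.4596 0.0251 0.0606] [ 0.  -3.5  3.5]
```

```bash
python3 -m crank '[[[0,0,0.2,0,0,0,0],[0,0,0,0,0,0,0],[0,-0.3,-1,0,0,0,0],[0,0,0,3,0,0,0],[0,0,0,3,0,0,0],[0,5.2,1.4,0,0,0,0],[0,5.2,1.4,0,0,0,0],[0,5.2,1.3,0,0,0,0],[0,0,0,0,0,0,0]]]'; python3 k.py
```

```text
clock: 18.23
position: [0.6139, 0.0593, 0.1185]
ee_rot: [0.012, 1.0, -0.0, -0.001]
ft_force: [-1.3, -0.8, 0.9]
grip_width: 0.004
grasp_force: 0.0
top 2 ang 0.70 r 70 [356.7, 202.4] 20
top 3 ang 0.75 r 68 [358.33, 265.88] 24
scene 1 ang 0.67 r 70 [386.17, 228.31] 29
scene 3 ang 0.75 r 67 [258.3, 248.24] 37
scene 2 ang 0.68 r 68 [324.98, 278.88] 50
[0.6117 0.0577 0.1193] [-0.2  1.1  0.5]
```

```bash
python3 -m crank '[[[0,0,0,5,0,0,0],[0,0,0,5,0,0,0],[0,0,0,0,0,0,0]]]'
python3 - <<'E'
from h import *
wrist('w3')
E
python3 k.py
```

```text
clock: 18.7
position: [0.6133, 0.0575, 0.2251]
ee_rot: [0.013, 1.0, 0.001, 0.003]
ft_force: [0.0, -0.3, -0.8]
grip_width: -0.0
grasp_force: 0.0
top 2 ang 0.70 r 69 [356.58, 202.37] 19
top 3 ang 0.75 r 67 [358.17, 265.74] 23
scene 1 ang 0.67 r 70 [386.07, 228.36] 28
scene 3 ang 0.75 r 67 [258.3, 248.24] 37
scene 2 ang 0.68 r 68 [324.98, 278.88] 50
[0.6112 0.0578 0.2198] [-0.7 -0.8 -0.9]
```

View pics/w3.png

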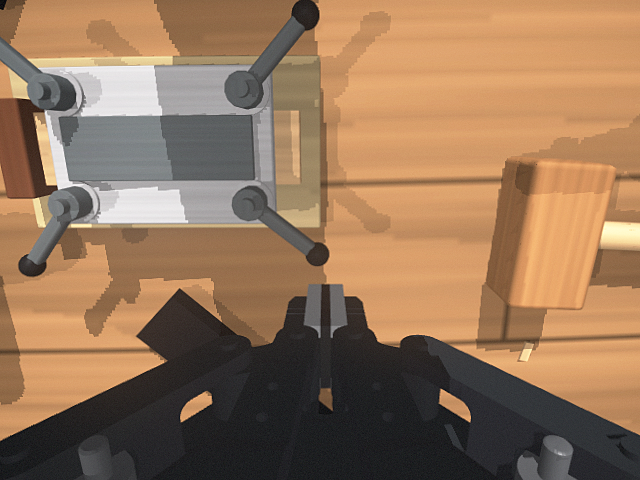

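All four are at about half (nut4's knob is at px (305,14), with its lever at about 45°). The blank is still home. Second pass, nut1.

```bash
python3 -m crank '[[[0,0,0,-5,0,0,0],[0,0,0,-5,0,0,0],[0,0,0,-4,0,0,0],[0,0,0,-1.9,0,0,0],[0,0.4,-0.3,0,0,0,0],[0,0.4,-0.3,0,0,0,0],[0,0.4,-0.3,0,0,0,0],[0,0.4,-0.3,0,0,0,0],[0,0.4,-0.3,0,0,0,0],[0,0.4,-0.3,0,0,0,0],[0,0.2,-0.4,0,0,0,0],[0,0.2,-0.4,0,0,0,0],[0,0.2,-0.4,0,0,0,0],[0,0.2,-0.4,0,0,0,0],[0,0,0,0,0,0,0]]]'; python3 -m crank '[[[0,0.1,-0.3,0,0,0,0],[0,0,0,0,0,0,0]]]'
```

```text
clock: 20.72
position: [0.6448, 0.0244, 0.0623]
ee_rot: [0.013, 1.0, 0.0, 0.0]
ft_force: [-3.5, 3.6, 0.5]
grip_width: 0.003
grasp_force: 1.6
clock: 20.98
position: [0.6457, 0.0214, 0.062]
ee_rot: [0.013, 1.0, 0.0, 0.0]
ft_force: [-4.0, 2.9, 4.0]
grip_width: 0.001
grasp_force: 2.1
```

```bash
python3 -m crank '[[[0,0,-0.3,0,0,0,0],[0,0,0,0,0,0,0]]]'; python3 -m crank '[[[0,0,-0.3,0,0,0,0],[0,0,0,0,0,0,0]]]';python3 -m crank '[[[0,0,-0.2,0,0,0,0],[0,0,0,0,0,0,0]]]'
```

```text
clock: 21.22
position: [0.6462, 0.0189, 0.062]
ee_rot: [0.013, 1.0, 0.001, 0.001]
ft_force: [-1.6, 4.4, 3.2]
grip_width: 0.003
grasp_force: 2.6
clock: 21.48
position: [0.6461, 0.0185, 0.062]
ee_rot: [0.012, 1.0, 0.002, 0.001]
ft_force: [-1.6, 10.9, 2.1]
grip_width: 0.002
grasp_force: 5.8
clock: 21.72
position: [0.6461, 0.0183, 0.062]
ee_rot: [0.011, 1.0, 0.003, 0.001]
ft_force: [-2.4, 15.9, 4.0]
grip_width: 0.004
grasp_force: 7.8
```

```bash
python3 -m crank '[[[0,0,0.8,0,0,0,0],[0,0,1,0,0,0,0],[0,0,0,3,0,0,0],[0,0,0,3,0,0,0],[0,-3,-4.5,0,0,0,0],[0,-3,-4.5,0,0,0,0],[0,-3,-4.5,0,0,0,0],[0,-3,-4.5,0,0,0,0],[0,-3,-4.6,0,0,0,0],[0,0,0,0,0,0,0]]]'; python3 k.py
```

```text
clock: 22.98
position: [0.4928, -0.1998, 0.1217]
ee_rot: [0.017, 1.0, -0.001, 0.0]
ft_force: [-0.0, 1.6, -0.3]
grip_width: 0.0
grasp_force: 0.0
top 1 ang 1.50 r 70 [288.86, 195.41] 22
top 2 ang 0.70 r 69 [356.5, 202.5] 26
top 4 ang 0.75 r 68 [272.0, 265.26] 23
scene 1 ang 1.48 r 68 [383.53, 240.67] 43
scene 3 ang 0.75 r 67 [258.3, 248.24] 37
scene 2 ang 0.69 r 66 [324.64, 278.39] 59
[ 0.4954 -0.1954  0.1215] [-0.1  0.5 -0.6]
```

```bash
python3 -m crank '[[[0,0.1,-0.2,-3,0,0,0],[0,0,0,-3,0,0,0],[0,-0.4,0.3,0,0,0,0],[0,-0.4,0.3,0,0,0,0],[0,-0.4,0.3,0,0,0,0],[0,-0.4,0.3,0,0,0,0],[0,-0.4,0.3,0,0,0,0],[0,-0.4,0.3,0,0,0,0],[0,-0.2,0.4,0,0,0,0],[0,-0.2,0.4,0,0,0,0],[0,-0.2,0.4,0,0,0,0],[0,-0.1,0.3,0,0,0,0],[0,0,0,0,0,0,0]]]'; python3 -m crank '[[[0,0,0.3,0,0,0,0],[0,0,0,0,0,0,0]]]';python3 -m crank '[[[0,0,0.2,0,0,0,0],[0,0,0,0,0,0,0]]]'
```

```text
clock: 24.7
position: [0.468, -0.1647, 0.0643]
ee_rot: [0.013, 1.0, -0.001, 0.003]
ft_force: [1.5, -2.5, 13.7]
grip_width: -0.002
grasp_force: 7.7
clock: 24.95
position: [0.4675, -0.1622, 0.0642]
ee_rot: [0.013, 1.0, -0.001, 0.003]
ft_force: [-0.1, -4.6, 17.5]
grip_width: 0.002
grasp_force: 8.6
clock: 25.2
position: [0.4672, -0.1604, 0.0642]
ee_rot: [0.013, 1.0, -0.001, 0.002]
ft_force: [-1.1, -5.6, 18.3]
grip_width: 0.002
grasp_force: 9.4
```

```bash
python3 -m crank '[[[0,0,0,0.2,0,0,0],[0,0,0,0,0,0,0]]]'; python3 k.py
python3 - <<'E'
from h import *
wrist('w4')
E
```

```text
clock: 25.45
position: [0.4661, -0.1593, 0.0644]
ee_rot: [0.013, 1.0, -0.0, 0.001]
ft_force: [0.8, -3.5, 9.4]
grip_width: -0.003
grasp_force: 5.2
top 1 ang 1.50 r 70 [288.86, 195.41] 22
top 2 ang 0.70 r 69 [356.41, 202.44] 27
top 4 ang 0.76 r 68 [272.0, 265.18] 22
scene 1 ang 1.48 r 68 [383.53, 240.67] 43
scene 2 ang 0.69 r 66 [324.64, 278.39] 59
[ 0.4661 -0.1593  0.0644] [ 0.3 -4.3 10. ]
```

View pics/w4.png

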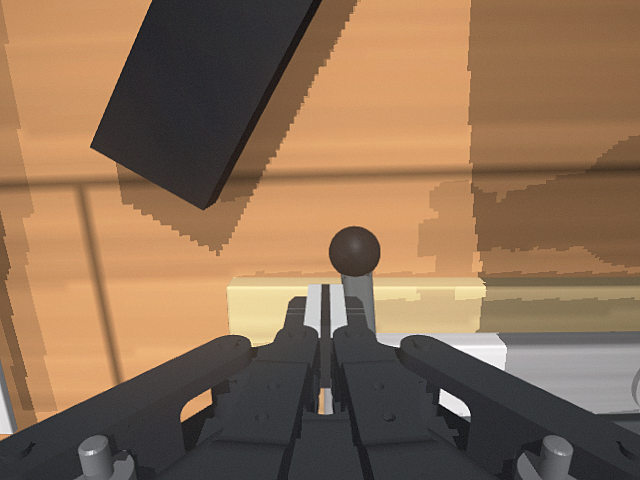

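```bash
python3 -m crank '[[[0,0,0.2,0.1,0,0,0],[0,0,0,0,0,0,0]]]'; python3 -m crank '[[[0,0,0.3,0,0,0,0],[0,0,0,0,0,0,0]]]';python3 -m crank '[[[0,0,0.3,0,0,0,0],[0,0,0,0,0,0,0]]]'
```

```text
clock: 25.85
position: [0.4658, -0.1579, 0.0647]
ee_rot: [0.013, 1.0, -0.001, 0.001]
ft_force: [4.4, -6.7, -1.2]
grip_width: -0.001
grasp_force: 3.8
clock: 26.1
position: [0.4658, -0.1574, 0.0648]
ee_rot: [0.014, 1.0, -0.002, 0.001]
ft_force: [5.4, -18.1, -2.8]
grip_width: 0.002
grasp_force: 8.7
clock: 26.35
position: [0.4658, -0.157, 0.0649]
ee_rot: [0.015, 1.0, -0.004, 0.002]
ft_force: [6.9, -27.1, -7.3]
grip_width: -0.0
grasp_force: 13.7
```

```bash
python3 -m crank '[[[0,0,-1,0,0,0,0],[0,0,-1.2,0,0,0,0],[0,0,0,3,0,0,0],[0,0,0,2.7,0,0,0],[0,4.7,0.4,0,0,0,0],[0,4.7,0.4,0,0,0,0],[0,4.7,0.4,0,0,0,0],[0,4.7,0.4,0,0,0,0],[0,0,0,0,0,0,0]]]'; python3 k.py
```

```text
clock: 27.48
position: [0.6549, -0.1551, 0.1192]
ee_rot: [0.011, 1.0, 0.0, -0.001]
ft_force: [-0.5, -0.5, -0.6]
grip_width: -0.004
grasp_force: 0.0
top 1 ang 1.50 r 69 [288.83, 195.58] 24
top 4 ang 0.76 r 67 [272.0, 265.05] 21
top 3 ang 1.52 r 67 [341.67, 273.0] 24
scene 3 ang 1.52 r 70 [265.14, 235.91] 22
scene 1 ang 1.48 r 68 [383.51, 240.58] 45
scene 2 ang 0.68 r 68 [324.98, 278.88] 50
[ 0.6525 -0.1571  0.1202] [-0.1 -0.4 -0.5]
```

```bash
python3 -m crank '[[[0,0,0,-3,0,0,0],[0,0,0,-2.8,0,0,0],[0,-0.28,-0.42,0,0,0,0],[0,-0.28,-0.42,0,0,0,0],[0,-0.28,-0.42,0,0,0,0],[0,-0.28,-0.42,0,0,0,0],[0,-0.28,-0.42,0,0,0,0],[0,-0.28,-0.42,0,0,0,0],[0,-0.4,-0.2,0,0,0,0],[0,-0.4,-0.2,0,0,0,0],[0,-0.4,-0.2,0,0,0,0],[0,-0.4,-0.2,0,0,0,0],[0,0,0,0,0,0,0]]]'; python3 -m crank '[[[0,-0.3,0,0,0,0,0],[0,0,0,0,0,0,0]]]';python3 -m crank '[[[0,-0.3,0,0,0,0,0],[0,0,0,0,0,0,0]]]'
```

```text
clock: 29.2
position: [0.6213, -0.1898, 0.0645]
ee_rot: [0.013, 1.0, 0.0, 0.001]
ft_force: [2.8, 3.8, -0.5]
grip_width: 0.002
grasp_force: 1.5
clock: 29.45
position: [0.6181, -0.1905, 0.0642]
ee_rot: [0.013, 1.0, -0.0, 0.001]
ft_force: [4.2, 2.0, 3.8]
grip_width: -0.003
grasp_force: 1.9
clock: 29.7
position: [0.6149, -0.191, 0.064]
ee_rot: [0.013, 1.0, -0.0, 0.001]
ft_force: [3.7, -0.7, 3.2]
grip_width: -0.001
grasp_force: 2.0
```

```bash
python3 -m crank '[[[0,-0.3,0,0,0,0,0],[0,0,0,0,0,0,0]]]'; python3 -m crank '[[[0,-0.3,0,0,0,0,0],[0,0,0,0,0,0,0]]]';python3 -m crank '[[[0,-0.3,0,0,0,0,0],[0,0,0,0,0,0,0]]]'
```

```text
clock: 29.95
position: [0.6142, -0.1909, 0.0643]
ee_rot: [0.013, 1.0, -0.001, 0.003]
ft_force: [14.6, -3.0, -2.8]
grip_width: -0.002
grasp_force: 7.1
clock: 30.2
position: [0.6139, -0.1908, 0.0647]
ee_rot: [0.012, 1.0, -0.002, 0.006]
ft_force: [27.0, -4.9, -11.1]
grip_width: -0.0
grasp_force: 13.1
clock: 30.45
position: [0.6136, -0.1908, 0.065]
ee_rot: [0.012, 1.0, -0.002, 0.008]
ft_force: [39.6, -6.9, -20.4]
grip_width: -0.001
grasp_force: 19.3
```

```bash
python3 -m crank '[[[0,1,0,0,0,0,0],[0,1.2,0,0,0,0,0],[0,0,0,3,0,0,0],[0,0,0,2.7,0,0,0],[0,-3.4,4.15,0,0,0,0],[0,-3.4,4.15,0,0,0,0],[0,-3.4,4.15,0,0,0,0],[0,-3.4,4.15,0,0,0,0],[0,-3.4,4.15,0,0,0,0],[0,0,0,0,0,0,0]]]'; python3 k.py
```

```text
clock: 31.7
position: [0.4551, 0.0199, 0.1199]
ee_rot: [0.011, 1.0, 0.0, -0.001]
ft_force: [0.6, -1.0, -0.2]
grip_width: 0.001
grasp_force: 0.0
top 1 ang 1.49 r 69 [288.73, 195.59] 22
top 2 ang 1.51 r 68 [364.9, 219.05] 21
top 3 ang 1.52 r 67 [341.58, 273.0] 24
scene 3 ang 1.51 r 70 [265.09, 236.04] 23
scene 1 ang 1.48 r 68 [383.59, 240.61] 44
scene 2 ang 1.49 r 67 [299.29, 275.66] 58
[0.4573 0.017  0.1203] [ 0.1 -0.1 -0.2]
```

```bash
python3 -m crank '[[[0,0,0,-3,0,0,0],[0,0,0,-2.8,0,0,0],[0,0.29,0.35,0,0,0,0],[0,0.29,0.35,0,0,0,0],[0,0.29,0.35,0,0,0,0],[0,0.29,0.35,0,0,0,0],[0,0.29,0.35,0,0,0,0],[0,0.29,0.35,0,0,0,0],[0,0.4,0.22,0,0,0,0],[0,0.4,0.22,0,0,0,0],[0,0.4,0.22,0,0,0,0],[0,0.4,0.22,0,0,0,0],[0,0,0,0,0,0,0]]]'; python3 -m crank '[[[0,0.3,0,0,0,0,0],[0,0,0,0,0,0,0]]]';python3 -m crank '[[[0,0.3,0,0,0,0,0],[0,0,0,0,0,0,0]]]'
```

```text
clock: 33.42
position: [0.491, 0.0471, 0.0626]
ee_rot: [0.013, 1.0, -0.0, -0.0]
ft_force: [-1.9, -2.4, -0.1]
grip_width: -0.001
grasp_force: 1.3
clock: 33.67
position: [0.494, 0.0476, 0.0625]
ee_rot: [0.013, 1.0, 0.0, -0.0]
ft_force: [-3.8, -0.0, 0.7]
grip_width: -0.0
grasp_force: 1.8
clock: 33.92
position: [0.4964, 0.0479, 0.0624]
ee_rot: [0.012, 1.0, 0.0, -0.001]
ft_force: [-7.5, 1.0, 4.3]
grip_width: -0.004
grasp_force: 3.7
```

```bash
python3 -m crank '[[[0,0.3,0,0,0,0,0],[0,0,0,0,0,0,0]]]'; python3 -m crank '[[[0,0.2,0,0,0,0,0],[0,0,0,0,0,0,0]]]'; python3 -m crank '[[[0,-1,0,0,0,0,0],[0,-1,0,0,0,0,0],[0,0,0,3,0,0,0],[0,0,0,4,0,0,0],[0,0,5,4,0,0,0],[0,0,5,4,0,0,0],[0,0,5,0,0,0,0],[0,0,5,0,0,0,0],[0,0,0,0,0,0,0]]]'; python3 k.py
python3 - <<'E'
import cv2
a=cv2.imread('pics/last_top.png'); cv2.imwrite('pics/fin.png',cv2.resize(a[120:340,130:430],None,fx=2.6,fy=2.6,interpolation=cv2.INTER_CUBIC))
E
```

```text
clock: 34.17
position: [0.4967, 0.048, 0.0618]
ee_rot: [0.012, 1.0, 0.0, -0.004]
ft_force: [-20.4, 1.9, 13.7]
grip_width: 0.003
grasp_force: 10.1
clock: 34.42
position: [0.4968, 0.048, 0.0616]
ee_rot: [0.012, 1.0, 0.0, -0.006]
ft_force: [-29.5, 1.1, 21.7]
grip_width: -0.002
grasp_force: 14.8
clock: 35.55
position: [0.481, 0.2492, 0.2104]
ee_rot: [0.01, 1.0, 0.001, 0.0]
ft_force: [-0.5, -1.5, -0.2]
grip_width: 0.0
grasp_force: 0.0
top 1 ang 1.50 r 70 [288.86, 195.52] 21
top 2 ang 1.51 r 68 [364.9, 219.05] 20
top 4 ang 1.52 r 69 [264.57, 248.95] 21
top 3 ang 1.52 r 68 [341.68, 273.08] 25
scene 3 ang 1.51 r 70 [265.09, 236.04] 23
scene 1 ang 1.48 r 68 [383.59, 240.61] 44
scene 2 ang 1.49 r 67 [299.29, 275.66] 58
[0.4821 0.2448 0.2105] [ 0.6 -1.5  0.6]
```

View pics/fin.png

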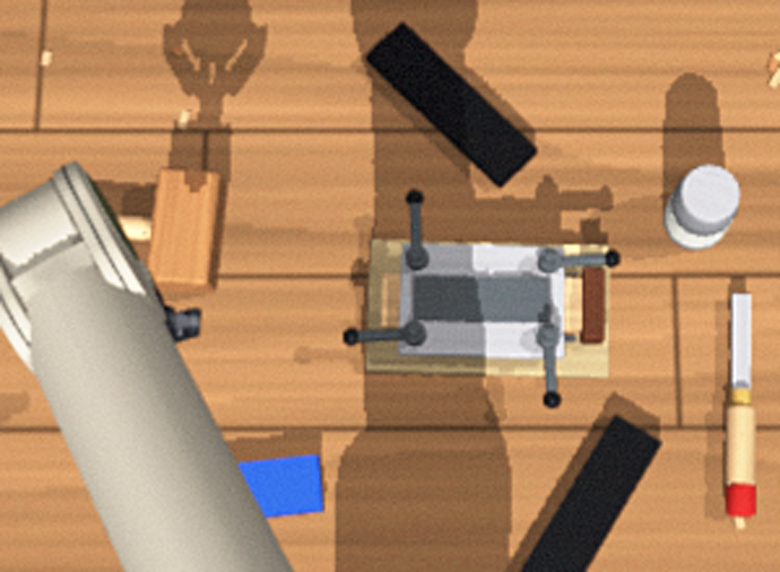

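The final picture shows all four levers at their end stops and the blank's end at crop x≈382, where it should be at home. The jar, mallet and chisel are where they were, and the arm is clear of everything.

```bash
python3 -c "
from workcell import job
print(job.hand_in())"
```

```text
the job is handed in; nothing more can be done
None
```

The job is handed in at about 36 s: the blank was pushed against its stop first, then nuts 1, 3, 2, 4 went to about half-way (0.69–0.76 rad) and fully to their end stops (about 1.5 rad), and the blank, chisel, mallet and jar looked in place in the last picture.

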